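Lock the holly king into the polishing stand

ROBOT

A 6-joint arm with a two-finger parallel gripper is mounted at the origin on the work surface. World frame = base frame: x ahead of the robot, y to its left, z up, the work surface at z = 0. Lengths are in mm, angles in rad, forces in N, time in s.
With the tool pointing down it reaches from about 350 to 875 mm from the base axis. Payload 4.2 kg.
Tool frame: the origin (TCP) lies between the finger pads; the fingertips stand 19 mm ahead of it and the grasp point (between the pads) is the TCP; y points along the fingers, z is the direction in which the jaws open and shut, and the axes are right-handed (so a half turn about y gives the same grasp; the last joint's range is limited). The gripper opens to 85 mm and grips with 20 to 120 N. Pads are 22 mm wide; open, the fingers measure 114 mm over their backs; the gripper's body (76 mm by 85 mm) begins 54 mm behind the grasp point. The pads swing forward as they close: fully open they stand 13 mm farther back than shut.
Start: joints at [1.445, 0.385, 0.008, 0, -1.194, -0.259], TCP at [234.575, 579.287, 250.312] pointing down, gripper open.
Joint ranges: [-3.14, 3.14], [-1.21, 2.06], [-1.07, 1.41], [-3.16, 2.05], [-2.99, -0.16], [-3.1, 3.1]. Speed limits (rad/s): [2.79, 2.79, 3.14, 3.14, 3.14, 3.14].

INTERFACE

Orientations are given as a unit quaternion [x, y, z, w].
In Python, from bench import arm gives the robot as it stands.
- The arm moves only by the shell command python3 -m inch 'ROWS'. ROWS is JSON, a list of rows, each a list of 7 numbers: the opening, from 0 (shut) to 1 (fully open), then the shift along the tool's x, y, z in cm, then the turn, a rotation vector about the tool's x, y, z in degrees. A call has 1 to 20 rows; each row is the pose to reach, as a shift and turn from the pose commanded when the call began, along the tool's axes at that moment; what a row does not reach only later rows make up. A row lasts 1/12 s, in which the tool goes at most 41.7 mm and 7.16 degrees, less where a joint would pass 70% of its speed; a pose out of reach is approached as far as the arm can. A call with a gripper value outside its range is refused whole. The fingers move at their own pace and stop on an object; the grip force is fixed at half the most. Time passes only in rows, so rows that repeat a pose let the fingers close. It gives the time, the measured TCP pose, the force and the opening at its end, in the units of the state.
- arm.read_state(): the state, without advancing time (a new reading comes with each control period).
- arm.get_image(name): name is "scene" or "side" or "wrist"; returns the picture (480x640x3 uint8, red, green, blue); there is no depth.
- arm.camera_params(name): a dict with "fx", "fy", "cx", "cy" (pixels), "rvec" (rotation vector, rad) and "tvec" (3), from world to camera coordinates, as OpenCV has them. Camera axes: x right, y down, z forward; pixel columns grow to the right and rows downward; lengths in mm; the calibration is good to about 2 mm. A picture is of the moment at which its call begins: read the wrist's pose just before it. camera_params takes no time and is no camera call; for the wrist camera it gives the pose at the moment of the call.
- arm.job_done(): hands the job in, once; it reports no verdict.
Trained networks look in the newest picture that a camera, given by its name, has taken for a name from the list of things; names that differ only in an ending like _2 or _b are one class to them, and where a whole thing is asked for, a point or a joint stands for the part that bears it (a point fixed in the world has none). Each returns a list of dicts, best first, with "conf" (0 to 1); they miss things now and then, are a little off and sometimes report something else, mostly with a low value. They report only what shows in the picture. A call takes as long as a camera call.
- arm.masks_of(label, camera): "mask" (480x640 bool, what is visible of it) and "extent" ([left, top, width, height] in pixels, round what is visible of it).
The state is a dict: "clock": time; "joints": joint angles; "joint_vel": joint speeds; "joint_efforts": joint torques, N m; "position": TCP position; "ee_rot": TCP orientation; "contact_force": force on the tool from outside, world axes, zero at the start; "wrist_torque": the same for the moment, N m; "gripper_width": finger opening in mm.
Only numpy, scipy, OpenCV 4.12 (cv2) and the standard library are available. Lean on these libraries where they do the work, as an engineer would, in place of code of your own. Each camera call takes 0.05 s, during which the arm holds its last target.

TASK

Mount the white king in the square polishing stand: set its brass bayonet foot down with the two lugs through the stand's two slots, press down against the spring, and twist it a quarter turn clockwise (seen from above) to the stop so that it stays locked down, standing upright. Let go of it, and leave both black queens where they stand.

Things in the scene. Friction and masses are not known exactly. Their poses are not given: they have to be found in the camera images.
- king: White king, loose, 180 g, on a brass foot. Origin: underside centre, z up. Foot: 28 mm spigot, z 0-18 mm, with lug bar along x at z 0-8, 68 long, 12 wide. Flat shoulder (48 dia. base) at z 18; head 30 wide up to z 84. Grip: flat cross, z 84-116, 12 thick along y, 16 wide along x (28 at its arms, z 97-109); its flat is in line with the lugs. A half turn about z changes nothing.
- stand: Fixed dark wood block, 96 x 96 x 36 mm, z up from underside centre. Metal top plate z 30-36: 38 mm mouth, two slots along x, 28 wide, to 40 mm from centre; red lock marks along y. Spring pad inside, top at z 30 (2 N + 0.3 N/mm). King's underside: rests at z 30; below 22 it can turn; at 18 its shoulder meets the plate. Clockwise stop at 90-95 degrees; let go there it rises to z 22, locked.
- queen_a: Black lacquered chess queen on the same brass bayonet foot as the king, 104 mm tall with its foot, round head with a small ball and no cross, base 48 mm in diameter, loose. Origin: centre of its underside, z up, x along its lugs. A bystander.
- queen_b: The other black queen, the same in every way. A bystander.

How it is judged:
By the outcome, as a careful person would: the job done as asked, in the order asked, and still so for the second after the job is handed in, with the robot touching nothing.
It also fails if it takes over 45 s, if anything falls off the work surface, if the arm or the gripper's body presses on something with over 40 N, if the wrist force passes 120 N, or if a joint passes its speed limit or range.

## Working session

There is one attempt and no reset: what is moved stays moved. The work goes in short steps, Python scripts to look and compute and a shell command to move; the robot and the scene stay as the last step left them, time stands still between calls to the robot, and variables do not carry over. Pictures are saved under pics/ and viewed, and the job is handed in when it is done.

```bash
ls; mkdir -p pics; python3 - <<'E'
from bench import arm
import cv2
s=arm.read_state();print(s)
for n in ["scene","side","wrist"]:
    im=arm.get_image(n);cv2.imwrite(f"pics/{n}0.png",im[:,:,::-1]);print(n,arm.camera_params(n))
    for l in ["king","stand","queen_a"]:
        print(l,[(round(d["conf"],2),d["extent"]) for d in arm.masks_of(l,n)])
E
```

```text
pics
{'clock': 0.0, 'joints': array([ 1.44459289e+00,  3.85546482e-01,  6.59337055e-03, -5.20558953e-04,
       -1.19402692e+00, -2.58582170e-01]), 'joint_vel': array([-3.09092959e-04,  1.38138869e-03,  1.66686331e-03,  1.44392462e-03,
        4.73034073e-05, -6.64837782e-04]), 'joint_efforts': array([ 3.89844281e-04, -3.92288983e+01,  1.88410825e+01,  4.18640390e+00,
       -4.60375857e-03,  5.37010351e-06]), 'position': array([234.3789483 , 578.77648506, 249.21174099]), 'ee_rot': array([-0.13515148, -0.69326522,  0.69482858,  0.13539073]), 'contact_force': array([ 0.20575298, -0.12368929, -1.35228951]), 'wrist_torque': array([-0.01391898,  0.00720485,  0.00571793]), 'gripper_width': 85.49704726300145}
scene {'fx': 464.8704156984016, 'fy': 464.8704156984016, 'cx': 319.69085069626726, 'cy': 241.4693895597529, 'rvec': array([ 1.37326461,  1.97261707, -1.02679054]), 'tvec': array([ 238.33011776, -269.12169321, 1252.11909003])}
king [(0.86, [214.4, 147.7, 19.8, 62.1])]
stand [(0.97, [413.9, 235.7, 84.1, 60.6])]
queen_a [(0.92, [300.1, 177.3, 35.9, 53.6]), (0.89, [223.0, 219.7, 26.8, 68.9])]
side {'fx': 622.3255297968044, 'fy': 622.3255297968044, 'cx': 327.09611568281287, 'cy': 238.69748958437037, 'rvec': array([ 2.10276149, -0.21246745,  0.10152998]), 'tvec': array([-543.26531682,   92.02796676,  960.72097679])}
king [(0.68, [271.1, 312.0, 50.1, 94.5])]
stand [(0.68, [261.1, 174.6, 72.8, 51.1])]
queen_a [(0.82, [397.0, 245.0, 41.1, 70.3]), (0.73, [270.2, 234.8, 29.1, 69.5])]
wrist {'fx': 395.37908399576946, 'fy': 395.37908399576946, 'cx': 320.19497338743383, 'cy': 227.64916454198098, 'rvec': array([-1.65931995,  2.4616147 ,  0.33884037]), 'tvec': array([623.81759234, -34.65826288, 378.71304764])}
king []
stand []
queen_a []
```

View pics/scene0.png

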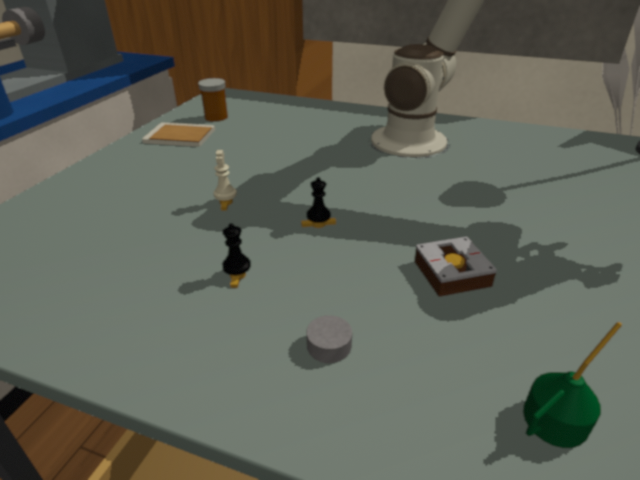

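View pics/side0.png

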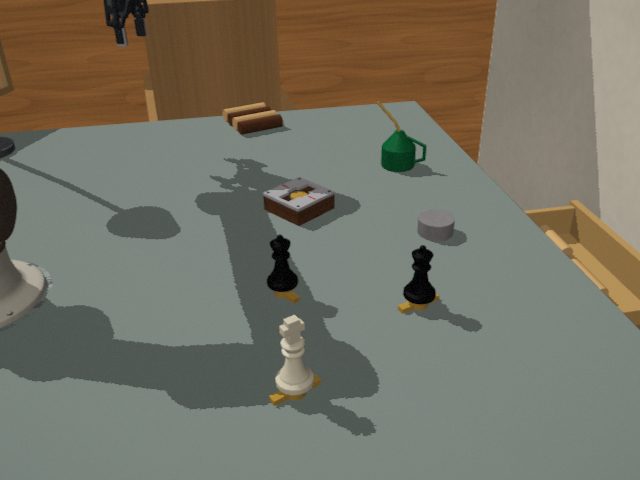

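View pics/wrist0.png

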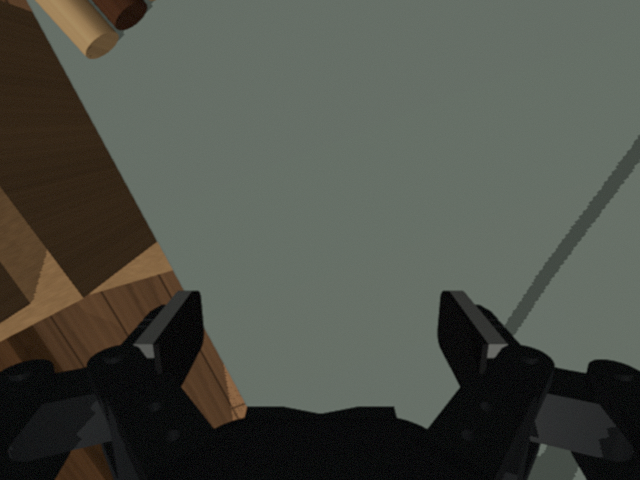

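```bash
cat > h.py <<'E'
import numpy as np,cv2
from scipy.spatial.transform import Rotation as R
def cam(p):
    return (np.array([[p["fx"],0,p["cx"]],[0,p["fy"],p["cy"]],[0,0,1]]),np.array(p["rvec"]),np.array(p["tvec"]))
def proj(p,X):
    K,r,t=cam(p);return cv2.projectPoints(np.array(X,float).reshape(-1,3),r,t,K,None)[0].reshape(-1,2)
def ray(p,uv,z):
    K,r,t=cam(p);Rm=cv2.Rodrigues(r)[0];c=-Rm.T@t
    d=Rm.T@np.linalg.inv(K)@np.array([uv[0],uv[1],1.]);return c+d*(z-c[2])/d[2]
def tri(p1,u1,p2,u2):
    P=[]
    for p in(p1,p2):
        K,r,t=cam(p);P.append(K@np.c_[cv2.Rodrigues(r)[0],t])
    X=cv2.triangulatePoints(P[0],P[1],np.array(u1,float).reshape(2,1),np.array(u2,float).reshape(2,1));return (X[:3]/X[3]).ravel()
E
python3 - <<'E'
from bench import arm
from h import *
a=arm.camera_params("scene");b=arm.camera_params("side")
r=lambda x:np.round(x,1)
print("king top",r(tri(a,(220,150),b,(291.5,318))), r(ray(a,(220,150),116)),r(ray(b,(291.5,318),116)))
print("king shoulder",r(ray(b,(294,380),22)),r(ray(a,(225,193),22)))
print("king lugs side",r(ray(b,(273,398),8)),r(ray(b,(318,380),8)))
print("qA",r(ray(a,(319,178),104)),r(ray(b,(280,236),104)))
print("qB",r(ray(a,(233,225),104)),r(ray(b,(422,247),104)))
print("stand centre",r(ray(a,(455,257),36)),r(ray(b,(299,194),36)))
for im,c in((cv2.imread("pics/scene0.png"),0),(cv2.imread("pics/side0.png"),1)):
    bx=[(410,225,90,75),(255,170,85,60)][c]
    x,y,w,h=bx;k=[(195,140,60,80),(255,305,80,110)][c]
    A=cv2.resize(im[y:y+h,x:x+w],(400,380),interpolation=cv2.INTER_CUBIC)
    x,y,w,h=k;B=cv2.resize(im[y:y+h,x:x+w],(380,380),interpolation=cv2.INTER_CUBIC)
    cv2.imwrite(f"pics/z{c}.png",np.hstack([A,B]))
E
```

```text
king top [ 453.5 -298.3  118.3] [ 443.6 -301.9  116. ] [ 454.8 -297.5  116. ]
king shoulder [ 453.4 -300.6   22. ] [ 450.9 -299.3   22. ]
king lugs side [ 425.2 -311.5    8. ] [ 484.7 -292.3    8. ]
qA [467.5 -80.9 104. ] [467.7 -89.2 104. ]
qB [ 662.2 -152.2  104. ] [ 659.2 -162.2  104. ]
stand centre [532.1 183.8  36. ] [533.9 171.5  36. ]
```

```bash
python3 -c "
import cv2,numpy as np
cv2.imwrite('pics/zz.png',cv2.resize(np.vstack([cv2.imread('pics/z0.png'),cv2.imread('pics/z1.png')]),(616,600)))"
```

```text
(no output)
```

View pics/zz.png

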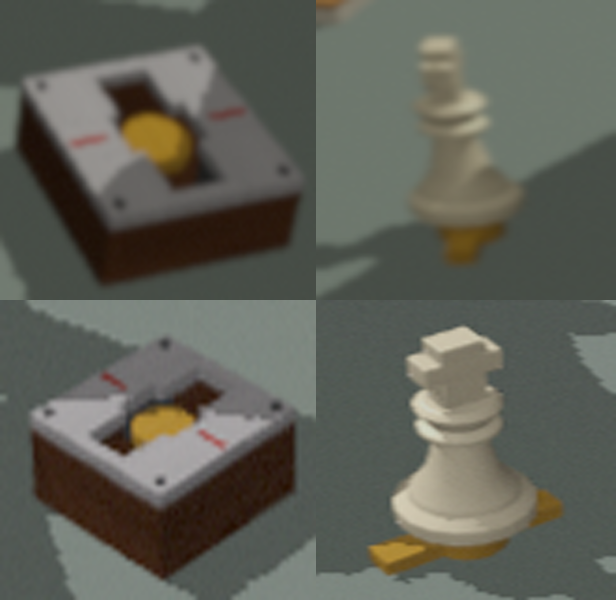

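```bash
python3 - <<'E'
from bench import arm
from h import *
a=arm.camera_params("scene");b=arm.camera_params("side")
s=arm.read_state()
Rt=R.from_quat(s["ee_rot"]).as_matrix();print("tool axes cols x,y,z\n",Rt.round(3))
p=arm.camera_params("wrist");K,r,t=cam(p);Rc=cv2.Rodrigues(r)[0];c=-Rc.T@t
print("cam world",c.round(1),"in tool",(Rt.T@(c-s["position"])).round(1),"cam axes in tool\n",(Rt.T@Rc.T).round(3))
# stand: minimise corners (scene + side), corner order guess from crop -> full pixels
sc=lambda u,v:(410+u*90/308,225+v*75/300); sd=lambda u,v:(255+u*85/308,170+(v-300)*60/300)
A=[sc(22,80),sc(203,45),sc(303,185),sc(112,222)]
B=[sd(32,412),sd(165,337),sd(296,410),sd(160,490)]
for q,P in((a,A),(b,B)):
    X=np.array([ray(q,u,36) for u in P]);print(X.round(1).tolist(),X.mean(0).round(1))
    d=np.diff(np.vstack([X,X[:1]]),axis=0);print(np.degrees(np.arctan2(d[:,1],d[:,0])).round(1),np.linalg.norm(d,axis=1).round(1))
sl=[ray(a,sc(122,80),36),ray(a,sc(210,178),36)];print("slot dir",np.degrees(np.arctan2(*(sl[1]-sl[0])[1::-1])))
for q,P in((a,[sc(87,141),sc(227,113)]),(b,[sd(113,380),sd(212,437)])):
    m=[ray(q,u,36) for u in P];print("marks",np.round(m,1).tolist(),np.degrees(np.arctan2(*(m[1]-m[0])[1::-1])),(m[0]+m[1])/2)
E
```

```text
tool axes cols x,y,z
 [[-0.927 -0.    -0.375]
 [ 0.375 -0.    -0.927]
 [ 0.    -1.     0.   ]]
cam world [298.2 552.7 373.5] in tool [ -69.  -123.2    0.8] cam axes in tool
 [[-0.     0.963  0.271]
 [-0.001 -0.271  0.963]
 [ 1.     0.     0.001]]
[[520.0, 117.3, 36.0], [461.6, 199.8, 36.0], [546.6, 253.6, 36.0], [600.2, 173.6, 36.0]] [532.1 186.1  36. ]
[ 125.3   32.3  -56.1 -145. ] [101.1 100.6  96.3  98. ]
[[469.8, 192.7, 36.0], [548.1, 242.6, 36.0], [604.9, 164.1, 36.0], [525.6, 116.3, 36.0]] [537.1 178.9  36. ]
[  32.5  -54.1 -148.9  126.1] [92.9 96.8 92.6 94.6]
slot dir 41.65604590028155
marks [[552.1, 154.8, 36.0], [509.2, 216.0, 36.0]] 125.03396649543639 [530.64195653 185.41060901  36.        ]
marks [[515.0, 210.6, 36.0], [558.2, 151.8, 36.0]] -53.746110407459874 [536.60129983 181.17113497  36.        ]
```

The king is at about (453, -299) with its lugs at about 18°. The stand is at about (534, 182) with its slots at about 34°. I'll move to a wrist view over the stand, already at the insertion yaw.

```bash
python3 -m inch '[[1,-10,0,7,0,30,0],[1,-20,0,14,0,60,0],[1,-30,0,21,0,90,0],[1,-41.2,0,27.8,0,124,0],[1,-41.2,0,27.8,0,124,0],[1,-41.2,0,27.8,0,124,0],[1,-41.2,0,27.8,0,124,0],[1,-41.2,0,27.8,0,124,0],[1,-41.2,0,27.8,0,124,0],[1,-41.2,0,27.8,0,124,0],[1,-41.2,0,27.8,0,124,0],[1,-41.2,0,27.8,0,124,0],[1,-41.2,0,27.8,0,124,0],[1,-41.2,0,27.8,0,124,0],[1,-41.2,0,27.8,0,124,0],[1,-41.2,0,27.8,0,124,0],[1,-41.2,0,27.8,0,124,0],[1,-41.2,0,27.8,0,124,0],[1,-41.2,0,27.8,0,124,0],[1,-41.2,0,27.8,0,124,0]]'
python3 - <<'E'
from bench import arm
from h import *
s=arm.read_state();p=arm.camera_params("wrist")
im=arm.get_image("wrist");cv2.imwrite("pics/w1.png",im[:,:,::-1])
import pickle;pickle.dump((s,p),open("w1.pkl","wb"))
print(s["joints"].round(3),s["position"].round(1))
for d in arm.masks_of("stand","wrist"):
    print(d["conf"],d["extent"]);m=d["mask"]
    if d["conf"]>.5: print(cv2.minAreaRect(np.argwhere(m)[:,::-1].astype(np.float32)))
E
```

```text
clock: 2.27
position: [512.1, 166.9, 250.4]
ee_rot: [-0.676, -0.207, 0.207, 0.676]
contact_force: [-0.3, 0.5, 0.7]
gripper_width: 85.3
[ 0.616  0.238 -0.204  0.    -1.128 -1.593] [512.1 166.9 250.4]
0.76 [267.9, 166.1, 110.5, 113.6]
((321.9999694824219, 222.99996948242188), (111.99998474121094, 109.99998474121094), -0.0)
```

View pics/w1.png

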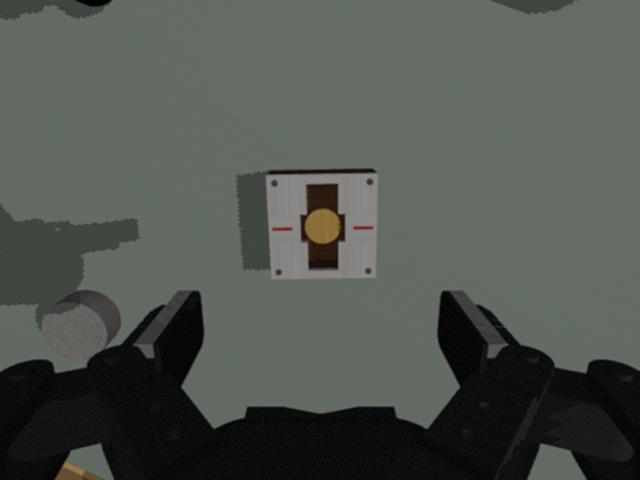

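The stand's plate shows corners at about (267,172), (377,172), (376,278) and (271,278). The red marks are at (282,229) and (363,228), and the slots run up and down the image. Joint 6 is at -1.59, so locking from this half-turn would end near its limit. I'll grasp the king with the opposite half-turn.

```bash
python3 - <<'E'
from h import *
import pickle
s,p=pickle.load(open("w1.pkl","rb"))
im=cv2.imread("pics/w1.png")
hsv=cv2.cvtColor(im,cv2.COLOR_BGR2HSV)
roi=np.zeros(im.shape[:2],bool);roi[160:290,255:390]=1
red=roi&((hsv[...,0]<8)|(hsv[...,0]>172))&(hsv[...,1]>110)&(hsv[...,2]>120)
n,l,st,c=cv2.connectedComponentsWithStats(red.astype(np.uint8))
big=[i for i in range(1,n) if st[i,4]>15];print([(c[i].round(1),st[i]) for i in big])
m=[ray(p,c[i],36) for i in big];print(np.round(m,1),"mid",(m[0]+m[1])/2,"yaw",np.degrees(np.arctan2(*(m[1]-m[0])[1::-1])))
sc=[(275,183.5),(369.5,182),(368,271),(278.5,272)]
X=np.array([ray(p,u,36) for u in sc]);print("screws",X.round(1).tolist(),X.mean(0));d=np.diff(np.vstack([X,X[:1]]),axis=0);print(np.degrees(np.arctan2(d[:,1],d[:,0])).round(1),np.linalg.norm(d,axis=1).round(1))
# slot ends dark: 
print("slot ends",[ray(p,u,36).round(1) for u in((322,184),(323,269.5))])
Rt=R.from_quat(s["ee_rot"]).as_matrix();print(Rt.round(3))
print("tool move to above king", (Rt.T@(np.array([453.3,-299.5,250])-s["position"])).round(1))
cv2.imwrite("pics/w1z.png",cv2.resize(im[160:290,255:390],None,fx=4.5,fy=4.5,interpolation=cv2.INTER_CUBIC))
E
```

```text
[(array([363. , 227.5]), array([354, 227,  19,   2,  38], dtype=int32)), (array([281.3, 228.9]), array([273, 228,  19,   3,  52], dtype=int32))]
[[512.6 212.1  36. ]
 [554.3 152.7  36. ]] mid [533.46480647 182.39309368  36.        ] yaw -54.91493683963313
screws [[523.1, 126.4, 36.0], [476.5, 193.0, 36.0], [543.7, 240.0, 36.0], [590.4, 172.7, 36.0]] [533.41488995 183.00411819  36.        ]
[ 125.    35.   -55.2 -145.5] [81.2 82.  82.  81.7]
slot ends [array([500.8, 160.1,  36. ]), array([565.5, 205.1,  36. ])]
[[ 0.829  0.    -0.56 ]
 [ 0.56   0.     0.829]
 [ 0.    -1.    -0.   ]]
tool move to above king [-3.097e+02  3.000e-01 -3.537e+02]
```

View pics/w1z.png

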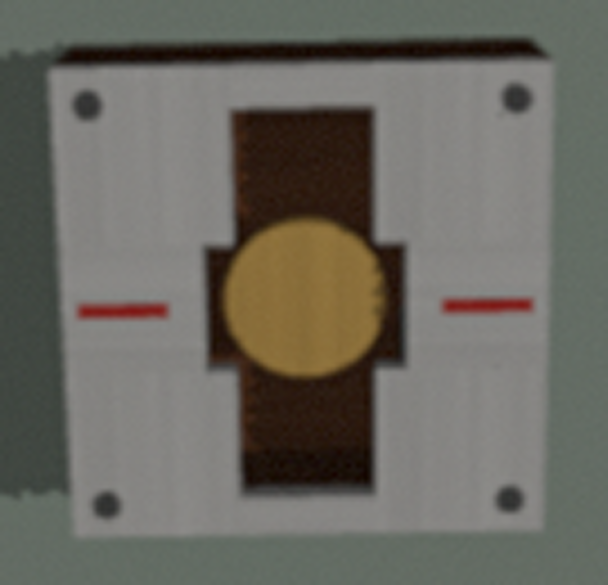

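```bash
python3 -m inch '[[1,-28.5,0,-36,0,-164,0],[1,-28.5,0,-36,0,-164,0],[1,-28.5,0,-36,0,-164,0],[1,-28.5,0,-36,0,-164,0],[1,-28.5,0,-36,0,-164,0],[1,-28.5,0,-36,0,-164,0],[1,-28.5,0,-36,0,-164,0],[1,-28.5,0,-36,0,-164,0],[1,-28.5,0,-36,0,-164,0],[1,-28.5,0,-36,0,-164,0],[1,-28.5,0,-36,0,-164,0],[1,-28.5,0,-36,0,-164,0],[1,-28.5,0,-36,0,-164,0],[1,-28.5,0,-36,0,-164,0],[1,-28.5,0,-36,0,-164,0],[1,-28.5,0,-36,0,-164,0],[1,-28.5,0,-36,0,-164,0],[1,-28.5,0,-36,0,-164,0],[1,-28.5,0,-36,0,-164,0],[1,-28.5,0,-36,0,-164,0]]'
python3 - <<'E'
from bench import arm
from h import *
s=arm.read_state();print(s["joints"].round(3),s["position"])
Rt=R.from_quat(s["ee_rot"]).as_matrix();print(Rt.round(3));print("x yaw",np.degrees(np.arctan2(Rt[1,0],Rt[0,0])))
E
```

```text
clock: 4.03
position: [476.8, -290.8, 250.3]
ee_rot: [0.069, 0.704, -0.704, -0.069]
contact_force: [0.1, -0.2, 0.7]
gripper_width: 85.6
[-0.258  0.272 -0.158 -0.    -1.141  1.632] [ 476.75606664 -290.82374041  250.31917601]
[[-0.981  0.    -0.195]
 [ 0.195  0.    -0.981]
 [-0.    -1.    -0.   ]]
x yaw 168.73326579067088
```

```bash
python3 -m inch '[[1,0,0,0,0,-7,0],[1,0,0,0,0,-14,0],[1,0,0,0,0,-21,0],[1,0,0,0,0,-21,0],[1,0,0,0,0,-21,0]]'
python3 - <<'E'
from bench import arm
from h import *
s=arm.read_state();p=arm.camera_params("wrist")
im=arm.get_image("wrist");cv2.imwrite("pics/w2.png",im[:,:,::-1])
import pickle;pickle.dump((s,p),open("w2.pkl","wb"))
print(s["joints"].round(3),s["position"].round(1))
Rt=R.from_quat(s["ee_rot"]).as_matrix();print("x yaw",np.degrees(np.arctan2(Rt[1,0],Rt[0,0])))
for d in arm.masks_of("king","wrist"): print(d["conf"],d["extent"])
E
```

```text
clock: 4.45
position: [476.7, -290.8, 250.3]
ee_rot: [-0.057, 0.705, -0.705, 0.057]
contact_force: [-0.1, 0.1, -0.7]
gripper_width: 85.3
[-0.258  0.272 -0.158 -0.    -1.141  1.989] [ 476.7 -290.8  250.3]
x yaw -170.81548731039396
0.8 [300.6, 181.4, 48.8, 90.0]
```

View pics/w2.png

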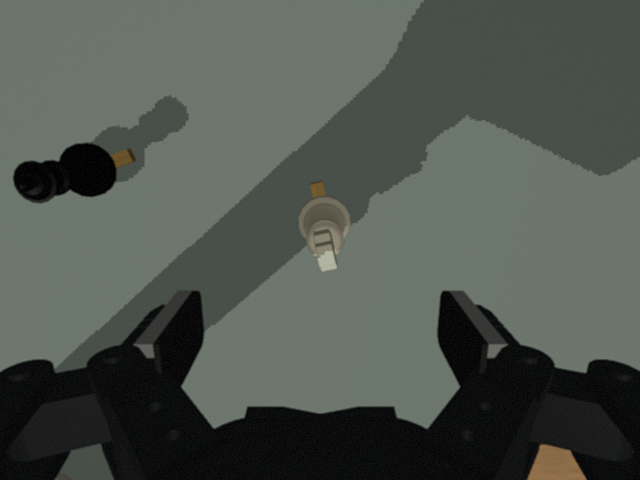

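The king is in view, with its shoulder disc at about (325,219), its far lug at about (317,188) and the top of the cross at about (328,261). I'll refine its position and yaw from this.

```bash
python3 - <<'E'
from h import *
import pickle
s,p=pickle.load(open("w2.pkl","rb"))
im=cv2.imread("pics/w2.png")
c=(im[165:290,270:390]);z=cv2.resize(c,None,fx=4.8,fy=4.8,interpolation=cv2.INTER_CUBIC)
def king(x,y,yaw):
    r=np.radians(yaw);M=np.array([[np.cos(r),-np.sin(r),0],[np.sin(r),np.cos(r),0],[0,0,1]])
    return lambda P:proj(p,(np.array(P,float)@M.T)+[x,y,0])
def draw(z,x,y,yaw,col):
    k=king(x,y,yaw)
    for P in([[14,6,109],[-14,6,109],[-14,-6,109],[14,-6,109]],[[8,6,116],[-8,6,116],[-8,-6,116],[8,-6,116]],[[34,6,8],[-34,6,8],[-34,-6,8],[34,-6,8]],[[24*np.cos(t),24*np.sin(t),18] for t in np.linspace(0,6.28,40)]):
        cv2.polylines(z,[((k(P)-[270,165]+.5)*4.8).astype(int).reshape(-1,1,2)],True,col,1)
o=z.copy();draw(o,453.3,-299.5,18,(0,0,255))
cv2.imwrite("pics/w2f.png",o)
E
```

```text
(no output)
```

View pics/w2f.png

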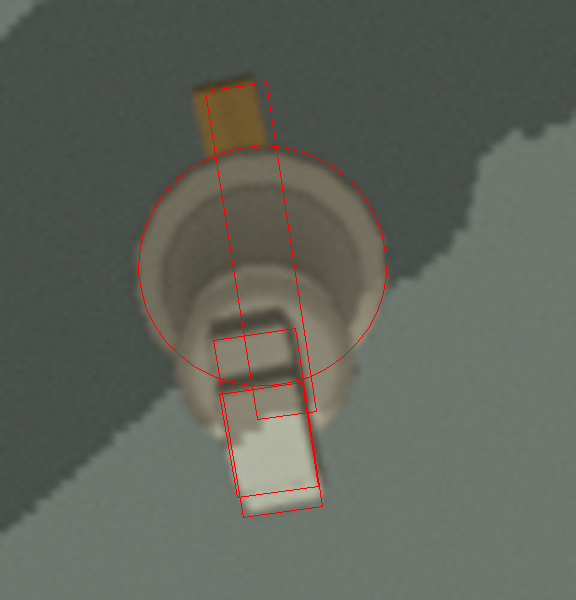

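The model at (453, -299) with a yaw of about 19.5° matches the picture. I'll centre over the king, descend and close the gripper.

```bash
python3 -m inch '[[1,2.5,0,0.4,0,-7,0],[1,2.5,1,0.4,0,-10.3,0],[1,2.5,4,0.4,0,-10.3,0],[1,2.5,7,0.4,0,-10.3,0],[1,2.5,10,0.4,0,-10.3,0],[1,2.5,12.5,0.4,0,-10.3,0],[1,2.5,14.2,0.4,0,-10.3,0],[1,2.5,14.2,0.4,0,-10.3,0],[1,2.5,14.2,0.4,0,-10.3,0]]'
python3 - <<'E'
from bench import arm
from h import *
s=arm.read_state()
im=arm.get_image("side");cv2.imwrite("pics/s3.png",im[240:440,180:420,::-1].repeat(3,0).repeat(3,1)[:600])
im=arm.get_image("wrist");cv2.imwrite("pics/w3.png",im[:,:,::-1])
print(s["joints"].round(3),s["position"].round(1))
Rt=R.from_quat(s["ee_rot"]).as_matrix();print("x yaw",np.degrees(np.arctan2(Rt[1,0],Rt[0,0])))
E
```

```text
clock: 5.3
position: [452.6, -298.9, 107.9]
ee_rot: [-0.121, 0.697, -0.697, 0.12]
contact_force: [1.2, -0.3, 1.0]
gripper_width: 85.3
[-2.840e-01  3.950e-01 -3.800e-01  1.000e-03 -7.970e-01  2.197e+00] [ 452.6 -298.9  107.9]
x yaw -160.40204109493547
```

View pics/s3.png

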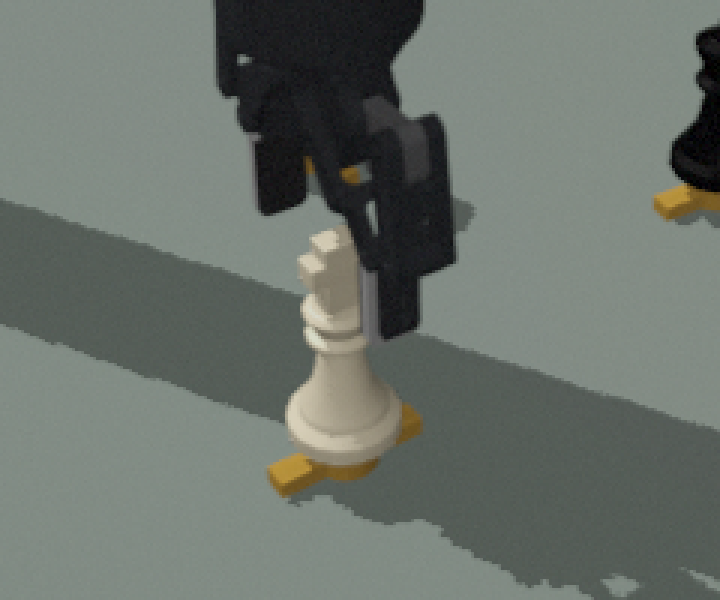

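View pics/w3.png

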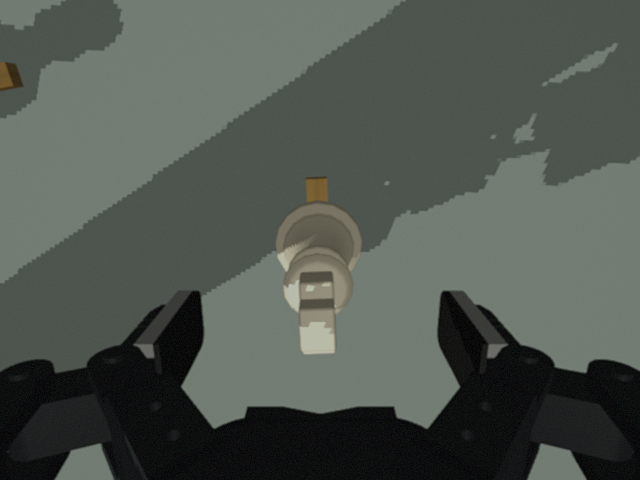

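The wrist view shows the cross at about x=318, midway between the fingers, and the far lug at (317,188) lined up square with the tool. Closing now.

```bash
python3 -m inch '[[0,0,0,0,0,0,0],[0,0,0,0,0,0,0],[0,0,0,0,0,0,0],[0,0,0,0,0,0,0],[0,0,0,0,0,0,0],[0,0,0,0,0,0,0],[0,0,0,0,0,0,0],[0,0,0,0,0,0,0],[0,0,0,0,0,0,0],[0,0,0,0,0,0,0]]'
```

```text
clock: 6.23
position: [453.1, -299.0, 108.6]
ee_rot: [0.12, -0.697, 0.697, -0.121]
contact_force: [1.0, 0.2, 2.2]
gripper_width: 11.2
```

```bash
python3 -m inch '[[0,0,-1,0,0,0,0],[0,0,-3,0,0,0,0],[0,0,-6,0,0,0,0],[0,0,-9,0,0,0,0],[0,0,-12,0,0,0,0],[0,0,-14,0,0,0,0],[0,0,-14,0,0,0,0]]'
python3 - <<'E'
from bench import arm
from h import *
s=arm.read_state()
a=arm.get_image("side");b=arm.get_image("wrist")
cv2.imwrite("pics/s4.png",np.hstack([cv2.resize(a,(400,300)),cv2.resize(b,(400,300))])[:,:,::-1])
print(s["joints"].round(3),s["position"].round(2),s["gripper_width"])
Rt=R.from_quat(s["ee_rot"]).as_matrix();print(Rt.round(4));print("x yaw",np.degrees(np.arctan2(Rt[1,0],Rt[0,0])))
print((Rt.T@(np.array([533.4,182.7,248])-s["position"])).round(1))
E
```

```text
clock: 6.82
position: [454.5, -299.8, 253.6]
ee_rot: [0.118, -0.695, 0.699, -0.124]
contact_force: [1.1, -0.5, -0.8]
gripper_width: 10.6
[-2.850e-01  2.410e-01 -1.920e-01  2.000e-03 -1.128e+00  2.198e+00] [ 454.47 -299.83  253.62] 10.598999366589029
[[-0.9416  0.0086  0.3365]
 [-0.3366 -0.0041 -0.9416]
 [-0.0067 -1.      0.0067]]
x yaw -160.33130306611196
[-236.7    4.3 -427.8]
```

View pics/s4.png

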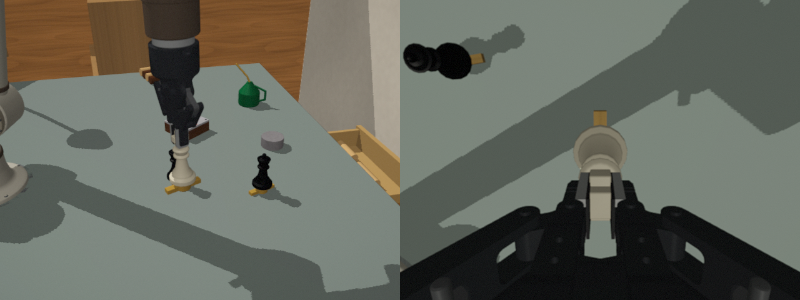

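The king is held (opening 10.6 mm) and its lugs are square to the jaws. I'll carry it high over the queen to the stand and turn the tool -15.4° about its y axis.

```bash
python3 -m inch '[[0,-1,0,-1.8,0,-1,0],[0,-2.5,0,-4.5,0,-3,0],[0,-4.3,0,-7.8,0,-5,0],[0,-6.1,0,-11,0,-7,0],[0,-7.9,0,-14.3,0,-9,0],[0,-9.7,0,-17.5,0,-11,0],[0,-11.5,0,-20.8,0,-13,0],[0,-13.3,0,-24,0,-15.4,0],[0,-15.1,0,-27.3,0,-15.4,0],[0,-16.9,0,-30.5,0,-15.4,0],[0,-18.7,0,-33.8,0,-15.4,0],[0,-20.5,0,-37,0,-15.4,0],[0,-22.3,0,-40.2,0,-15.4,0],[0,-23.3,0,-42,0,-15.4,0],[0,-23.7,0,-42.8,0,-15.4,0],[0,-23.7,0,-42.8,0,-15.4,0],[0,-23.7,0,-42.8,0,-15.4,0],[0,-23.7,0,-42.8,0,-15.4,0]]'
cat > chk.py <<'E'
from bench import arm
from h import *
import sys
s=arm.read_state()
pw=arm.camera_params("wrist");b=arm.get_image("wrist");a=arm.get_image("side")
n=sys.argv[1]
A=cv2.resize(a[90:240,220:380],(640,600)) if len(sys.argv)<3 else a
cv2.imwrite(f"pics/side{n}.png",A[:,:,::-1]);cv2.imwrite(f"pics/wr{n}.png",b[:,:,::-1])
import pickle;pickle.dump((s,pw),open(f"w{n}.pkl","wb"))
print(s["clock"],s["joints"].round(3),s["position"].round(2),s["gripper_width"],s["contact_force"].round(1),s["wrist_torque"].round(2))
Rt=R.from_quat(s["ee_rot"]).as_matrix();print("x yaw",np.degrees(np.arctan2(Rt[1,0],Rt[0,0])),"tool y",Rt[:,1].round(4))
print("to stand",(Rt.T@(np.array([533.4,182.7,s["position"][2]])-s["position"])).round(1))
E
python3 chk.py 5
```

```text
clock: 8.42
position: [531.5, 182.5, 247.4]
ee_rot: [0.213, -0.674, 0.675, -0.212]
contact_force: [-0.7, -1.2, -1.7]
gripper_width: 11.1
8.4167 [ 0.619  0.281 -0.152 -0.    -1.14   1.562] [531.47 182.54 247.39] 11.090645177249145 [-0.7 -1.2 -1.7] [ 0.02  0.02 -0.  ]
x yaw -145.03194493384285 tool y [-0.0022 -0.0014 -1.    ]
to stand [-1.7 -0.   1. ]
```

View pics/wr5.png

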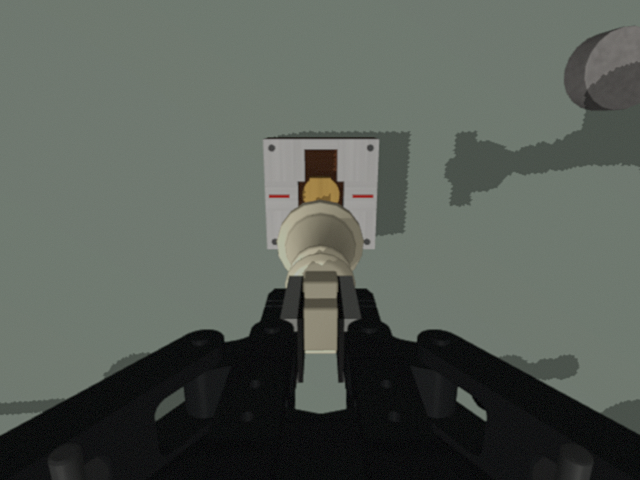

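View pics/side5.png

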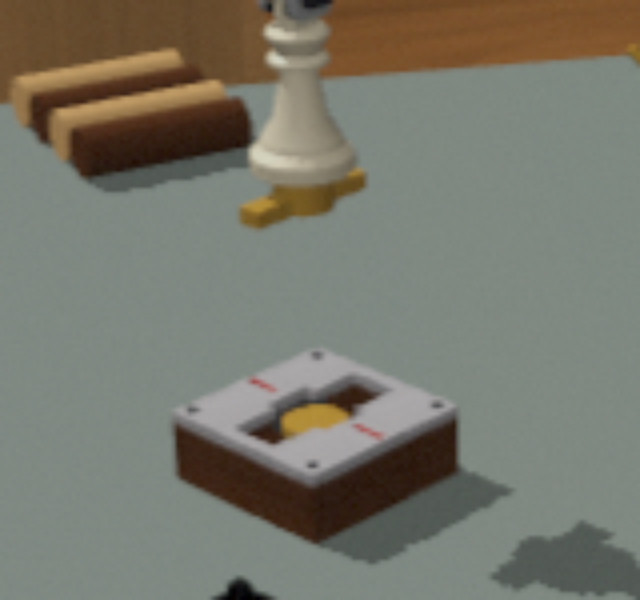

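```bash
python3 - <<'E'
from h import *
import pickle
s,p=pickle.load(open("w5.pkl","rb"));im=cv2.imread("pics/wr5.png")
Rt=R.from_quat(s["ee_rot"]).as_matrix();T=s["position"]
z=cv2.resize(im[130:360,240:400],(416*1,598),interpolation=cv2.INTER_CUBIC)
def W(P,dx): # king coords -> tool: king x -> tool -x, king y -> tool -z, z -> -y
    P=np.array(P,float);Q=np.c_[-P[:,0]+dx,108.3-P[:,2],-P[:,1]];return Q@Rt.T+T
for dx,col in((0,(0,0,255)),):
    for P in([[24*np.cos(t),24*np.sin(t),18] for t in np.linspace(0,6.28,40)],[[8,6,116],[-8,6,116],[-8,-6,116],[8,-6,116]],[[34,6,8],[34,-6,8],[-34,-6,8],[-34,6,8]]):
        cv2.polylines(z,[((proj(p,W(P,dx))-[240,130]+.5)*2.6).astype(int).reshape(-1,1,2)],True,col,1)
cv2.imwrite("pics/ov5.png",z)
E
```

```text
(no output)
```

View pics/ov5.png

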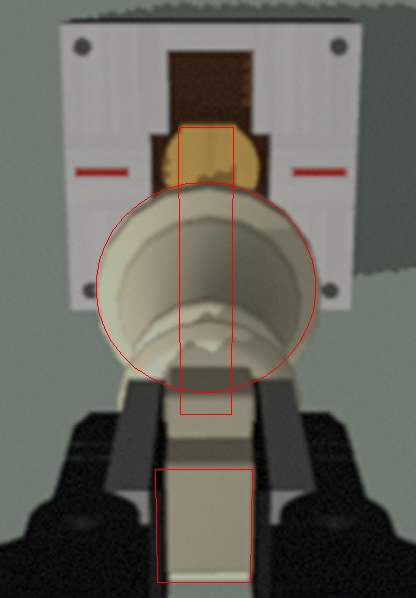

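The grip overlay agrees within about 1 mm. I'll lower to just above the plate with a small lateral correction and look again.

```bash
python3 -m inch '[[0,-0.15,1,0.1,0,0,0],[0,-0.15,3,0.1,0,0,0],[0,-0.15,5.5,0.1,0,0,0],[0,-0.15,8,0.1,0,0,0],[0,-0.15,9.3,0.1,0,0,0],[0,-0.15,9.9,0.1,0,0,0],[0,-0.15,9.9,0.1,0,0,0],[0,-0.15,9.9,0.1,0,0,0],[0,-0.15,9.9,0.1,0,0,0]]'
python3 chk.py 6
```

```text
clock: 9.27
position: [534.8, 184.2, 150.6]
ee_rot: [-0.212, 0.674, -0.674, 0.214]
contact_force: [-0.8, -0.4, -2.0]
gripper_width: 10.8
9.2667 [ 0.618  0.376 -0.279  0.    -0.913  1.564] [534.83 184.18 150.6 ] 10.838836344615315 [-0.8 -0.4 -2. ] [-0.01 -0.02 -0.01]
x yaw -144.96955170745747 tool y [ 0.0025  0.0013 -1.    ]
to stand [ 2.  -0.   0.4]
```

View pics/wr6.png

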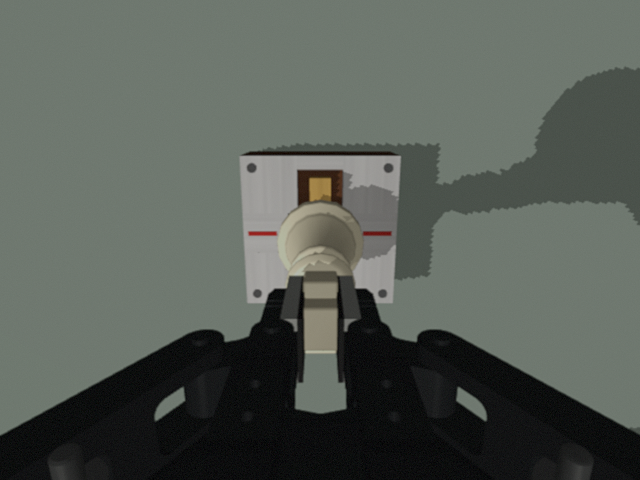

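View pics/side6.png

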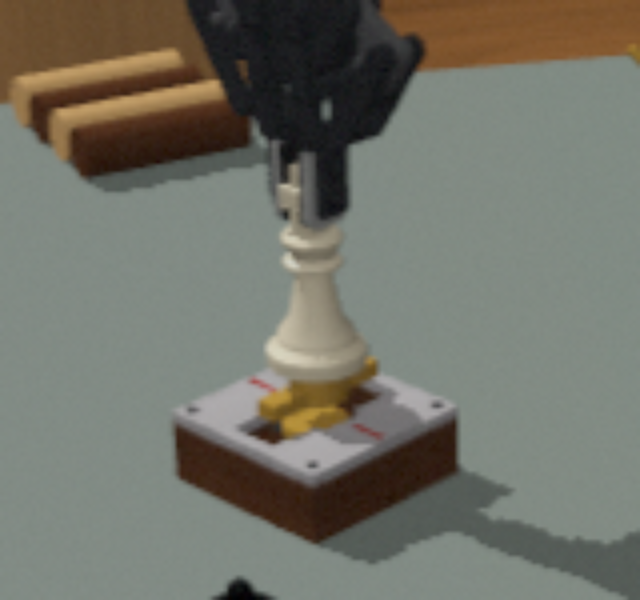

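```bash
python3 - <<'E'
from h import *
import pickle
s,p=pickle.load(open("w6.pkl","rb"));im=cv2.imread("pics/wr6.png")
cv2.imwrite("pics/z6.png",cv2.resize(im[145:310,230:410],(655,600),interpolation=cv2.INTER_CUBIC))
Rt=R.from_quat(s["ee_rot"]).as_matrix();T=s["position"]
f=lambda u,z:(Rt.T@(ray(p,u,z)-T)).round(1)
print("slot end",f((320.5,170.5),36),"lug end",f((320,178),s["position"][2]-100.3))
sc=[(252,168),(388.5,168),(382,293.5),(257.5,293.5)];S=np.array([f(u,36) for u in sc]);print(S,S.mean(0))
E
```

```text
slot end [-36.8 114.7   1. ] lug end [-34.4 100.4   0.7]
[[-38.2 114.7 -40. ]
 [-38.3 114.7  41.8]
 [ 43.7 114.5  41.4]
 [ 43.7 114.5 -40.2]] [  2.725 114.6     0.75 ]
```

View pics/z6.png

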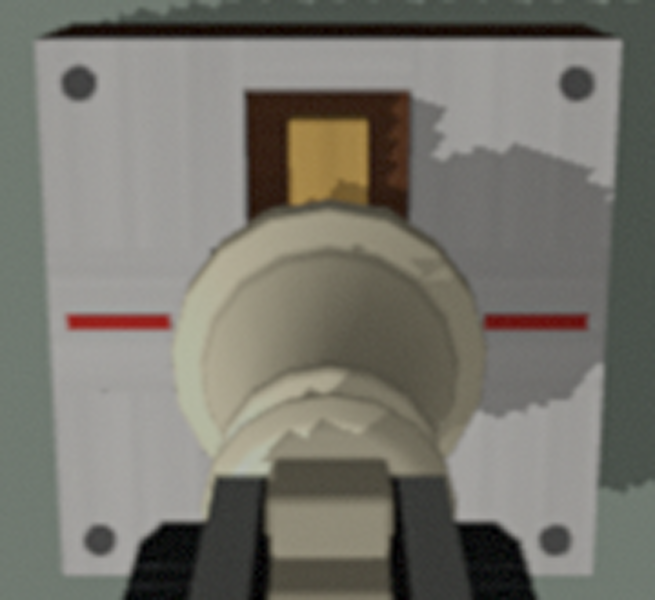

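The slot end and the screw pattern both put the stand about 2-3 mm further along tool +x. I'll apply +2 mm and press the lugs down through the slots in small steps.

```bash
python3 -m inch '[[0,0.2,0,0,0,0,0],[0,0.22,0.2,0.03,0,0,0],[0,0.22,0.5,0.03,0,0,0],[0,0.22,0.8,0.03,0,0,0],[0,0.22,1.1,0.03,0,0,0],[0,0.22,1.1,0.03,0,0,0],[0,0.22,1.1,0.03,0,0,0]]'
python3 chk.py 7
python3 -m inch '[[0,0,0.3,0,0,0,0],[0,0,0.6,0,0,0,0],[0,0,0.9,0,0,0,0],[0,0,1.05,0,0,0,0],[0,0,1.05,0,0,0,0],[0,0,1.05,0,0,0,0]]'
python3 chk.py 8
```

```text
clock: 9.95
position: [532.3, 182.5, 138.3]
ee_rot: [0.213, -0.674, 0.674, -0.213]
contact_force: [-0.6, -0.5, -0.2]
gripper_width: 10.7
9.95 [ 0.618  0.387 -0.298  0.    -0.886  1.564] [532.34 182.47 138.26] 10.700092310156824 [-0.6 -0.5 -0.2] [ 0.05  0.17 -0.03]
x yaw -144.95772569309648 tool y [-3.e-04 -3.e-04 -1.e+00]
to stand [-1.  -0.   0.4]
clock: 10.55
position: [532.6, 182.6, 128.1]
ee_rot: [0.213, -0.674, 0.674, -0.213]
contact_force: [0.3, -0.5, 2.7]
gripper_width: 11.1
10.55 [ 0.618  0.399 -0.31   0.    -0.862  1.564] [532.6  182.56 128.08] 11.103820996883398 [ 0.3 -0.5  2.7] [-0.02  0.25  0.02]
x yaw -144.95659483331832 tool y [ 6.e-04  1.e-04 -1.e+00]
to stand [-0.7  0.   0.3]
```

View pics/wr8.png

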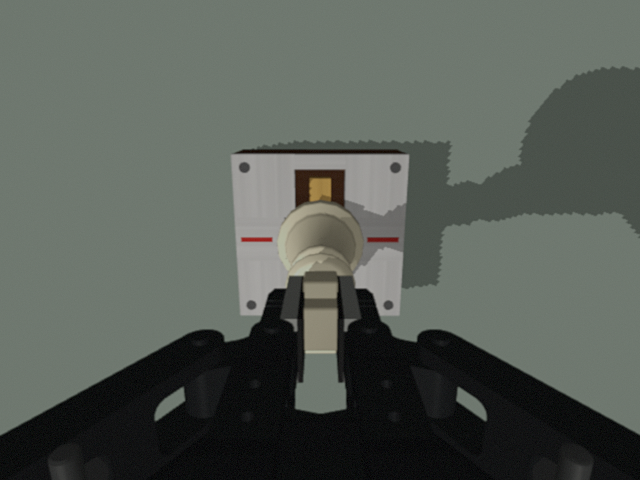

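View pics/side8.png

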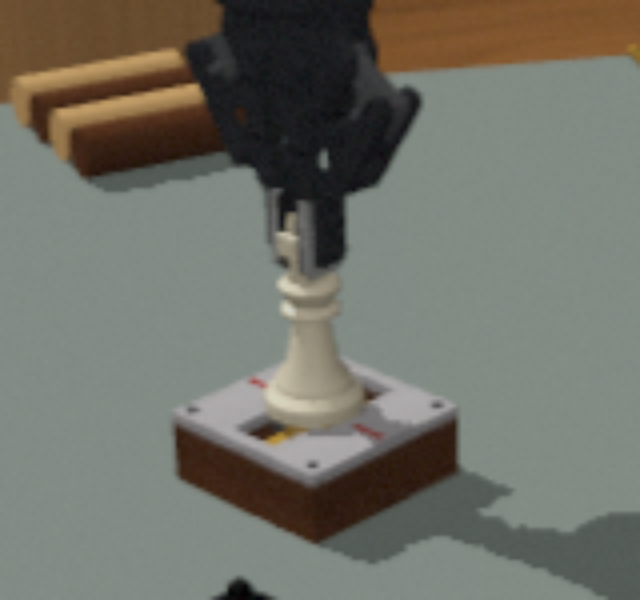

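The lugs are through the slots and below the plate, with the underside at about z 20 and the spring pushing up a few newtons. Turning clockwise, which is +y in the tool frame.

```bash
python3 -m inch '[[0,0,0.05,0,0,4,0],[0,0,0.05,0,0,10,0],[0,0,0.05,0,0,16,0],[0,0,0.05,0,0,22,0],[0,0,0.05,0,0,28,0],[0,0,0.05,0,0,34,0],[0,0,0.05,0,0,40,0],[0,0,0.05,0,0,46,0],[0,0,0.05,0,0,52,0],[0,0,0.05,0,0,58,0],[0,0,0.05,0,0,64,0],[0,0,0.05,0,0,70,0],[0,0,0.05,0,0,76,0],[0,0,0.05,0,0,81,0],[0,0,0.05,0,0,85,0],[0,0,0.05,0,0,85,0],[0,0,0.05,0,0,85,0]]'
python3 chk.py 9
python3 -m inch '[[0,0,0,0,0,2,0],[0,0,0,0,0,4,0],[0,0,0,0,0,6,0],[0,0,0,0,0,7,0],[0,0,0,0,0,7,0],[0,0,0,0,0,7,0]]'
python3 chk.py 10
```

```text
clock: 12.07
position: [532.7, 182.6, 127.7]
ee_rot: [0.298, 0.642, -0.641, -0.298]
contact_force: [0.1, -0.2, 3.2]
gripper_width: 11.0
12.0667 [ 0.618  0.399 -0.31   0.    -0.86   0.082] [532.75 182.6  127.68] 10.958165061984023 [ 0.1 -0.2  3.2] [-0.07 -0.07 -0.02]
x yaw 130.14194932417843 tool y [ 1.2e-03  5.0e-04 -1.0e+00]
to stand [-0.3  0.  -0.6]
clock: 12.67
position: [532.6, 182.6, 127.5]
ee_rot: [0.337, 0.622, -0.622, -0.337]
contact_force: [0.5, -0.9, 3.8]
gripper_width: 10.7
12.6667 [ 0.618  0.399 -0.31   0.    -0.86  -0.041] [532.58 182.62 127.46] 10.658167297882805 [ 0.5 -0.9  3.8] [-0.01 -0.23  0.04]
x yaw 123.10596245958935 tool y [ 7.e-04  3.e-04 -1.e+00]
to stand [-0.4  0.  -0.7]
```

View pics/wr10.png

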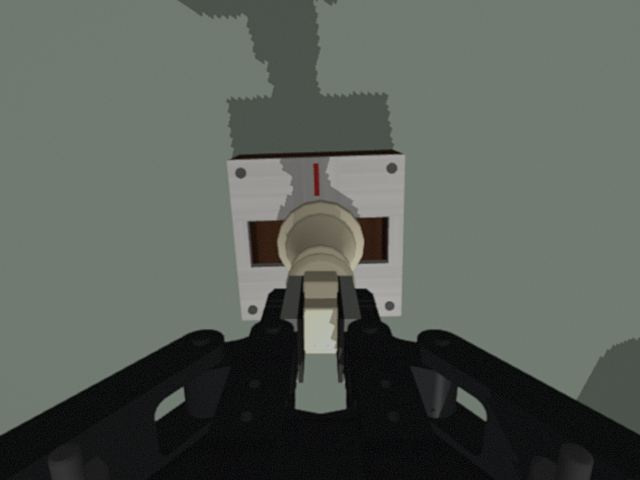

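View pics/side10.png

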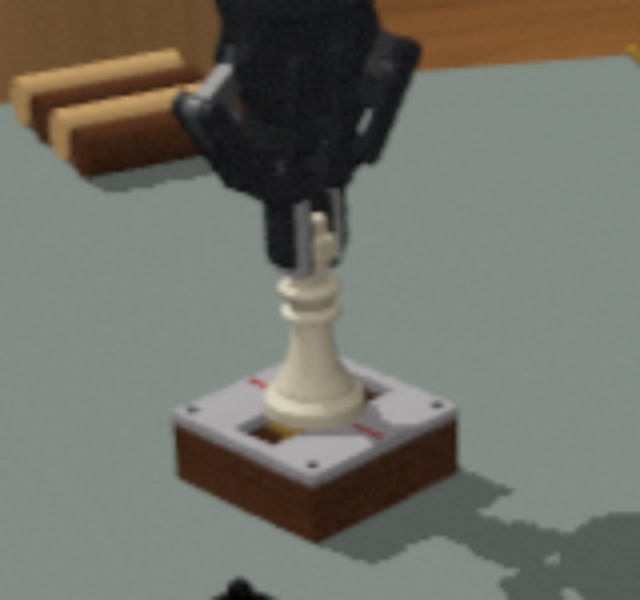

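The tool has turned 92° and shows no stop torque yet. I'll go a few degrees further to feel the stop.

```bash
python3 -m inch '[[0,0,0,0,0,1,0],[0,0,0,0,0,2,0],[0,0,0,0,0,3,0],[0,0,0,0,0,3,0],[0,0,0,0,0,3,0]]'
python3 -c "
from bench import arm;s=arm.read_state();print(s['wrist_torque'],s['contact_force'],s['joints'])"
python3 -m inch '[[0,0,0,0,0,1,0],[0,0,0,0,0,2,0],[0,0,0,0,0,3,0],[0,0,0,0,0,3,0],[0,0,0,0,0,3,0]]'
python3 chk.py 11
```

```text
clock: 13.18
position: [533.0, 182.9, 127.5]
ee_rot: [0.353, 0.613, -0.612, -0.353]
contact_force: [3.0, 1.4, 1.4]
gripper_width: 10.8
[ 0.22336343 -1.15935926  0.55483756] [2.99794125 1.43251366 1.42685013] [ 6.18249948e-01  3.99693003e-01 -3.10008023e-01  6.80360084e-04
 -8.59277344e-01 -9.31563410e-02]
clock: 13.6
position: [532.7, 182.7, 127.5]
ee_rot: [0.369, 0.604, -0.603, -0.368]
contact_force: [4.0, -0.1, 2.8]
gripper_width: 10.9
13.6 [ 0.618  0.399 -0.31   0.001 -0.86  -0.145] [532.74 182.74 127.54] 10.940657887764672 [ 4.  -0.1  2.8] [ 0.34 -1.49  1.53]
x yaw 117.14207644391058 tool y [ 1.2e-03  2.0e-04 -1.0e+00]
to stand [-0.3  0.  -0.6]
```

At 95° the torque rose to 0.55 N·m and at 98° to 1.5 N·m, so the king is on the stop. I'll ease the excess twist, let it rise about 2 mm onto the lock and open the gripper.

```bash
python3 -m inch '[[0,0,0,0,0,-1.5,0],[0,0,0,0,0,-2.5,0],[0,0,-0.1,0,0,-2.5,0],[0,0,-0.22,0,0,-2.5,0],[0,0,-0.22,0,0,-2.5,0]]'
python3 -c "
from bench import arm;s=arm.read_state();print(s['wrist_torque'],s['contact_force'],s['joints'])"
python3 -m inch '[[1,0,0,0,0,0,0],[1,0,0,0,0,0,0],[1,0,0,0,0,0,0],[1,0,0,0,0,0,0],[1,0,0,0,0,0,0],[1,0,0,0,0,0,0],[1,0,0,0,0,0,0],[1,0,0,0,0,0,0],[1,0,0,0,0,0,0],[1,0,0,0,0,0,0]]'
python3 chk.py 12
```

```text
clock: 14.12
position: [532.4, 182.7, 128.3]
ee_rot: [0.357, 0.611, -0.61, -0.357]
contact_force: [6.7, 2.4, -4.1]
gripper_width: 10.9
[ 0.68780762 -2.24991748  0.8313354 ] [ 6.68812996  2.43685056 -4.08245719] [ 0.6178504   0.39830292 -0.30898477 -0.00139249 -0.86277467 -0.10415028]
clock: 14.95
position: [532.3, 182.5, 129.5]
ee_rot: [-0.356, -0.611, 0.611, 0.356]
contact_force: [0.1, -0.4, 0.1]
gripper_width: 85.5
14.95 [ 0.618  0.397 -0.308 -0.    -0.866 -0.103] [532.26 182.46 129.52] 85.51882861454143 [ 0.1 -0.4  0.1] [ 0.   -0.01  0.04]
x yaw 119.52653980118984 tool y [-1.e-04 -0.e+00 -1.e+00]
to stand [-0.3 -0.  -1.1]
```

View pics/wr12.png

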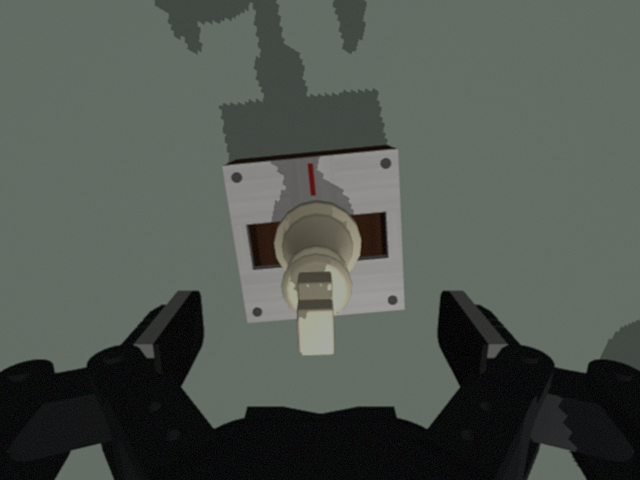

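Released. The king stands upright with its lugs hidden under the plate and clear of the slots. I'll retract straight up and check.

```bash
python3 -m inch '[[1,0,-1,0,0,0,0],[1,0,-3,0,0,0,0],[1,0,-6,0,0,0,0],[1,0,-10,0,0,0,0],[1,0,-14,0,0,0,0],[1,0,-14,0,0,0,0],[1,0,-14,0,0,0,0],[1,0,-14,0,0,0,0]]'
python3 chk.py 13
python3 - <<'E'
from bench import arm
from h import *
a=arm.get_image("scene");cv2.imwrite("pics/sc13.png",a[:,:,::-1])
for c in("scene","side"):
    for l in("king","stand","queen_a"): print(c,l,[(round(d["conf"],2),d["extent"]) for d in arm.masks_of(l,c)])
E
```

```text
clock: 15.72
position: [531.9, 182.3, 269.9]
ee_rot: [0.356, 0.611, -0.611, -0.356]
contact_force: [0.7, 0.2, 0.0]
gripper_width: 85.3
15.7167 [ 6.180e-01  2.640e-01 -1.170e-01 -1.000e-03 -1.188e+00 -1.030e-01] [531.9  182.33 269.87] 85.2757974520238 [0.7 0.2 0. ] [-0.01  0.02 -0.  ]
x yaw 119.51925122585743 tool y [ 1.e-04  7.e-04 -1.e+00]
to stand [-0.4  0.  -1.5]
scene king [(0.8, [442.2, 202.6, 31.6, 65.4])]
scene stand [(0.72, [415.6, 239.8, 80.7, 57.7])]
scene queen_a [(0.95, [221.3, 220.9, 28.5, 66.4]), (0.63, [301.2, 177.0, 34.1, 50.3])]
side king [(0.68, [287.8, 141.1, 27.1, 58.1])]
side stand [(0.6, [261.4, 181.6, 71.5, 43.8])]
side queen_a [(0.91, [394.4, 246.7, 46.6, 68.1]), (0.8, [270.0, 234.7, 28.9, 68.2])]
```

View pics/wr13.png

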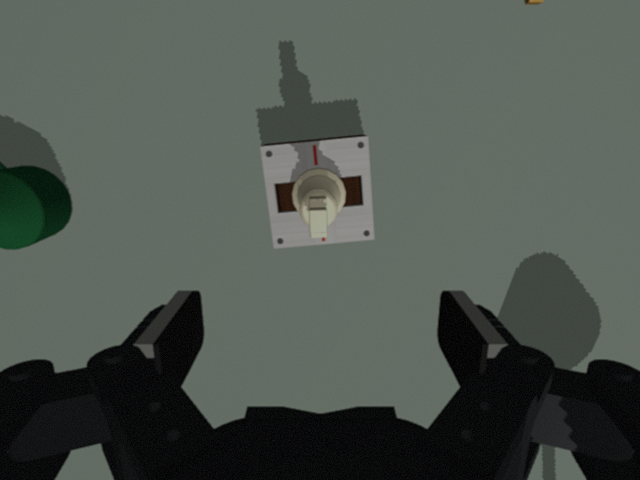

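View pics/side13.png

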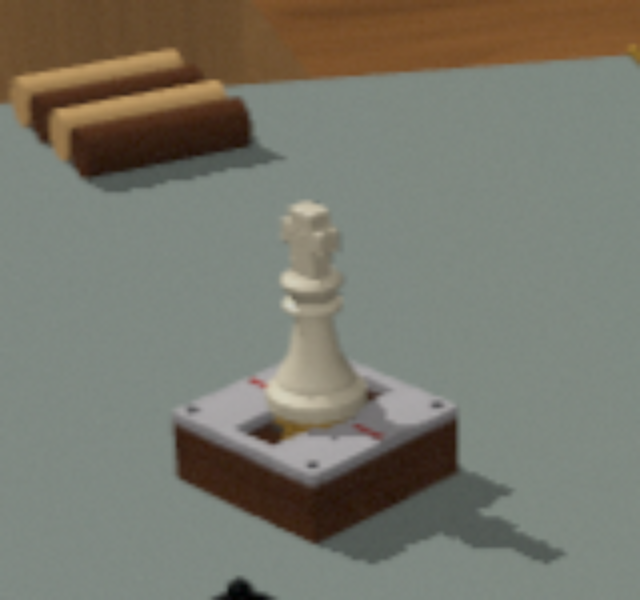

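```bash
python3 - <<'E'
from bench import arm
from h import *
import pickle
s,p=pickle.load(open("w13.pkl","rb"));im=cv2.imread("pics/wr13.png")
z=cv2.resize(im[125:260,250:390],(622,600),interpolation=cv2.INTER_CUBIC);f=600/135
sd=cv2.imread("pics/side13.png");pb=arm.camera_params("side")
r=np.radians(35-93);M=np.array([[np.cos(r),-np.sin(r),0],[np.sin(r),np.cos(r),0],[0,0,1]])
for h,col in((22,(0,0,255)),(30,(255,0,0))):
    for P in([[8,6,116],[-8,6,116],[-8,-6,116],[8,-6,116]],[[24*np.cos(t),24*np.sin(t),18] for t in np.linspace(0,6.28,40)]):
        X=np.array(P,float)@M.T+[532.9,182.7,h]
        cv2.polylines(z,[((proj(p,X)-[250,125]+.5)*f).astype(int).reshape(-1,1,2)],True,col,1)
        cv2.polylines(sd,[((proj(pb,X)-[220,90]+.5)*4).astype(int).reshape(-1,1,2)],True,col,1)
cv2.imwrite("pics/ov13.png",cv2.resize(np.hstack([z,sd]),(800,380)))
E
```

```text
(no output)
```

View pics/ov13.png

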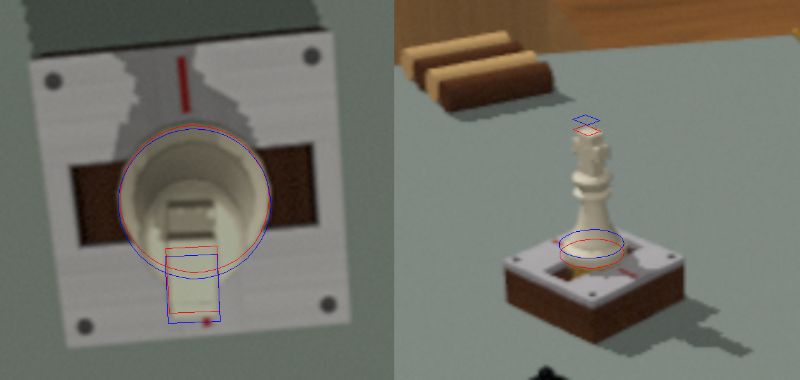

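View pics/sc13.png

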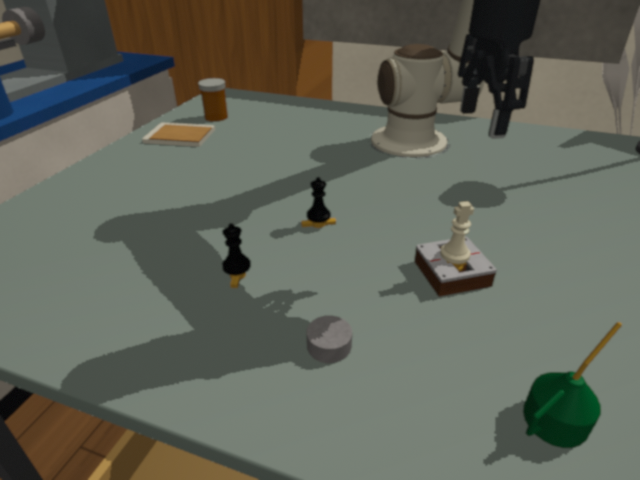

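The red outline (underside at z 22, locked) matches both views and the blue one (z 30, unlocked) does not. The king is upright and the queens are where they were, at (319,178) and (233,225), so I'm handing in.

```bash
python3 -c "
from bench import arm;print(arm.job_done(), arm.read_state()['clock'])"
```

```text
the job is handed in; nothing more can be done
the job is handed in; nothing more can be done
```

The white king is locked in the polishing stand, upright and released, and the job is handed in. The clock read about 16 s at my last checks, against the 45 s limit.

I gripped the king by its cross and lowered the lugs through the slots. I pressed the underside to about z 19–20 and turned it clockwise until the wrist torque rose at about 95°, which is the stop. I then eased the twist, let it rise, opened the gripper and retracted straight up.

- **Locked height:** in the last wrist and side pictures the king fits the model with its underside at z 22 (locked) and not at z 30 (unlocked). No lugs show above the plate.
- **Queens:** both stand where they did at the start, to within a few pixels of network noise.
- **Forces:** after each move I read contact forces under 10 N. I took no readings during the moves.
- **Disagreement:** the measured tool position scattered by 1–2 mm between readings, so I centred the king over the slots from the wrist picture instead. After that correction no check failed.

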